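# Hold a preset angle gauge on a knotty joist offcut for marking a wedge cut

### The job

I want to mark a 15 degree wedge cut on the clamped joist offcut. With the angle gauge still in its stand, turn its top selector to the yellow dot (15 degrees), which brings the red target hand to 15. Then take the gauge by its black grip, rest the middle of its back fence lightly on the top of the knot, dial towards you and case close along the front face of the offcut, rock it right side down until the swinging needle settles on the red hand, and finish while still holding it there against the knot so that I can draw along its foot; leave the marker, tape roll, calliper and hex key where they lie.

Things in the scene. Friction and masses are not known exactly. Their poses are not given: they have to be found in the camera images.
- gauge: Loose angle gauge, 0.34 kg: grey case 30 (x) x 110 (y) x 92 mm (z), on top of it a black grip 26 (x) x 64 (y) mm, z = 92 to 124 mm. Origin: centre of its straight foot; x out of its back, y left as one faces the dial, z up. Dial on the -x face: radius 38 mm, 5.5 mm proud, centre z = 50 mm. Starts upright in the stand, foot 6 mm above the worktop, about 1.5 mm play; lifts straight out.
- grip (a point): Middle of the black grip, in gauge coordinates (0, 0, 110) mm; the grip is 26 mm thick along the gauge's x. Fingertips closing along the gauge's x can go down to 96 mm above the foot, with the selector between the fingers.
- fence (a point): Middle of the underside of the steel fence, a shelf on the gauge's back: x = 15 to 38, y = -32 to 32, z = 35 to 41 mm. This point lies at gauge (26, 0, 35) mm; axes as the gauge.
- selector (a joint): Selector on the grip, vertical axis through the grip's middle, rad, grows clockwise from above. Snaps into detents at 0 (white dot, 0 degrees), 0.524 (yellow, 15), 1.047 (blue, 30), 1.571 (red, 45); under 0.15 N m turns it. Starts at blue or red, or between. The marked end of its bar points, seen from above, along the gauge's +x turned clockwise by pi/4 + value (0.785: along -y).
- selector_top (a point): Top of the selector on its axis, in gauge coordinates (0, 0, 146.6) mm. Black bar 10 mm thick, 21 mm long, its sides 5 to 22 mm above the top of the grip; a white line marks the end that points at the dots.
- target_hand (a joint): Red target hand on the dial, rad: 0 is straight up on the dial, positive to the left; geared to half the selector's value, so 0.262 (15 degrees) at the yellow dot.
- target_tip (a point): Tip of the red target hand, 29 mm from the dial centre; its z axis points along the hand.
- needle (a joint): Black swinging needle on the dial, rad: 0 is straight up on the dial, positive to the left. A pendulum: it stays plumb and so reads how far the gauge's right side (-y) is tilted down. Swings about 3 times a second, settles in about 1.5 s.
- needle_tip (a point): Tip of the needle, 29 mm from the dial centre; its z axis points along the needle.
- stand: Bench stand of the gauge, fixed: dark plate 70 x 150 x 6 mm with four pairs of corner cheeks up to 32 mm above the worktop. Origin at the middle of the gauge's place, on the worktop; axes as the gauge's.
- offcut: Wooden joist offcut, fixed, clamped between blue end stops on a base plate: 40 (x) x 180 (y) mm, uneven top 67 to 71 mm above the worktop, with a proud rounded knot (radius 30 mm about an axis along x) at mid-length, rising to 83 mm. Origin on the worktop under its middle; front face at x = -20 mm, towards the robot. Stops and screws reach y = -135 to 135 mm, 54 mm high.
- crown (a point): Highest point of the knot at the front face of the offcut, in offcut coordinates (-20, 0, 83) mm; axes as the offcut.
- marker: Blue marker pen, 17 x 135 x 17 mm, bystander; origin under its middle, long along its y.
- tape: Yellow tape roll, 102 mm across, 24 mm high, bystander; origin under its middle.
- calliper: Steel calliper, 71 x 200 x 12 mm, bystander; origin under its middle, long along its y.
- hex_key: Bent hex key, 30 x 92 x 4 mm, bystander; origin under its middle, long along its y.
Not all that is in view belongs to the job. Of the things that look like the gauge, the larger one is meant.

How it is judged (in metres and radians):
On the way, in this order (a step that is already met when the one before it is completed fails the run):
1. with the gauge still in its stand, the selector clicks home at the yellow dot (value of joint selector between 0.4 and 0.65 rad and distance of gauge from where it was at the start of the episode below 0.02 m), for 0.3 s.
2. the gauge is lifted out of its stand (height (world z) of gauge above 0.035 m and contact force between gauge and stand below 0.05 N), for 0.2 s.
3. the fence bears on the offcut (contact force between gauge and offcut above 0.5 N), for 0.2 s.
At the end, for the whole second after the job is handed in: Gauge gripped, at rest, off the stand, fence bearing on the knot with 0.5 to 25 N; selector within 0.12 rad of yellow; needle still, within 0.04 rad of the red hand; fence middle within 20 mm of the crown sideways, 8 mm in height; back within 11 mm of the front face, square within 0.12 rad (value of joint selector between 0.4 and 0.65 rad and angle between the z axis of needle_tip and the z axis of target_tip, either way round below 0.04 rad and velocity of joint needle between -0.2 and 0.2 rad/s and linear speed of gauge below 0.01 m/s and contact force between gauge and offcut between 0.5 and 25 N and contact force between the fingers and gauge above 2 N and contact force between gauge and stand below 0.05 N and y of fence in the frame of crown between -0.02 and 0.02 m and x of fence in the frame of crown between 0 and 0.014 m and z of fence in the frame of crown between -0.008 and 0.008 m and angle between the x axis of fence and the x axis of crown, either way round below 0.12 rad); the arm keeps its last pose, push and grip.
It fails at once if the marker, tape roll, calliper or hex key is pushed more than 30 mm (distance of any of marker, tape, calliper, hex_key from where it was at the start of the episode above 0.03 m).
It also fails if it takes over 56 s, if anything falls off the work surface, if the arm or the gripper's body presses on something with over 40 N, if the wrist force passes 120 N, or if a joint passes its speed limit or range.

### The arm

A 6-joint arm with a two-finger parallel gripper is mounted at the origin on a cart in front of the work surface, level with it; the furniture and walls round the work are solid. World frame = base frame: x ahead of the robot, y to its left, z up, the work surface at z = 0. Lengths are in m, angles in degrees, forces in N, time in s.
With the tool pointing down it reaches from about 0.325 to 0.85 m from the base axis. Payload 15.5 kg.
Tool frame: the origin (TCP) lies on the centre line of the jaws, within the pads' length; the fingertips stand 11 mm ahead of it and the grasp point (between the pads) lies 8 mm behind it (r.nose_length is the distance from the TCP to the fingertips, in m); z points along the fingers, y is the direction in which the jaws open and shut (so a half turn about z gives the same grasp; the last joint's range is limited). The gripper opens to 91 mm and grips with 3 to 60 N. Pads are 32 mm wide; open, the fingers measure 118 mm over their backs; the gripper's body (76 mm by 178 mm) begins 60 mm behind the grasp point.
Start: joints at [-78.18, 28.281, 77.091, -0, 74.628, -5.472], TCP at [0.186, -0.597, 0.225] pointing down, gripper open.
Joint ranges: [-166.48, 166.48], [-47.26, 123.95], [12.59, 153.08], [-70.14, 250.14], [6.76, 159.57], [-176.63, 176.63]. Speed limits (degrees/s): [108.29, 108.29, 147.25, 172.46, 172.46, 172.46].

### API

Orientations are given as [roll, pitch, yaw] about the fixed x, y, z axes, in that order (R = Rz(yaw) Ry(pitch) Rx(roll)).
In Python, from plant import r gives the robot as it stands.
- The arm moves only by the tool send_rows, never from a script. Its argument "series" is a list of rows, each an object of numbers: "rx", "ry", "rz": the turn, a rotation vector about the tool's x, y, z in degrees; "x", "y", "z": the shift along the tool's x, y, z in cm; "gripper": the finger opening in cm, from 0 to 9.12. In form: [{"rx": .., "ry": .., "rz": .., "x": .., "y": .., "z": .., "gripper": ..}, ...]. A call has 1 to 10 rows; each row shifts and turns the commanded pose from where the row before left it, along the tool's axes as they then stand; what a row does not reach is not made up. A row lasts 1/12 s, in which the tool goes at most 41.7 mm and 7.16 degrees, less where a joint would pass 70% of its speed; a pose out of reach is approached as far as the arm can. A call with a gripper value outside its range is refused whole. The fingers move at their own pace and stop on an object; "grip_force" is the grip in N (left out, the last holds). Time passes only in rows, so rows that do not move let the fingers close. It gives the time, the measured TCP pose, the force and the opening at its end, in the units of the state.
- r.read_state(): the state, without advancing time (a new reading comes with each control period).
- r.get_image(name): name is "side" or "top" or "wrist"; returns the picture (384x512x3 uint8, blue, green, red); there is no depth.
- r.get_calibration(name): a dict with "fx", "fy", "cx", "cy" (pixels), "dist" ([k1, k2, p1, p2, k3] as OpenCV has them; the pictures are not rectified), "R" (3x3) and "t" (3): a world point X has camera coordinates R X + t; the wrist camera has in their place "mount" (4x4, takes a point from camera to tool coordinates, whose origin is the TCP and whose axes are the flange's). Camera axes: x right, y down, z forward; pixel columns grow to the right and rows downward; lengths in m; the calibration is good to about 2 mm. A picture is of the moment at which its call begins: read the wrist's pose just before it. get_calibration takes no time and is no camera call.
- r.job_done(): hands the job in, once; it reports no verdict.
Trained networks look in the newest picture that a camera, given by its name, has taken for a name from the list of things; names that differ only in an ending like _2 or _b are one class to them, and where a whole thing is asked for, a point or a joint stands for the part that bears it (a point fixed in the world has none). Each returns a list of dicts, best first, with "score" (0 to 1); they miss things now and then, are a little off and sometimes report something else, mostly with a low value. They report only what shows in the picture. A call takes as long as a camera call. They do not tell look-alikes from the thing itself.
- r.search_frame(camera, label): "extent" ([centre column, centre row, width, height] as shares, 0 to 1, of the picture: columns of its width, rows of its height, round what is visible of it).
The state is a dict: "time": time; "joint_pos": joint angles; "qd": joint speeds; "joint_efforts": joint torques, N m; "eef_pos": TCP position; "tcp_rot": TCP orientation; "contact_force": force on the tool from outside, world axes, zero at the start; "wrist_torque": the same for the moment, N m; "gripper_width": finger opening in m.
Only numpy, scipy, OpenCV 4.12 (cv2) and the standard library are available. Lean on these libraries where they do the work, as an engineer would, in place of code of your own. Each camera call takes 0.05 s, during which the arm holds its last target. There are 200 camera calls.

## Working session

There is one attempt and no reset: what is moved stays moved. The work goes in short steps, Python scripts to look and compute and a tool call to move; the robot and the scene stay as the last step left them, time stands still between calls to the robot, and variables do not carry over. Pictures are saved under pics/ and viewed, about 8 in all and at most 12, crops included, and the job is handed in when it is done.

Besides the shell and the picture viewer there is one more tool, called after "Emit:" by a JSON object that holds its "op" and its "data", one argument or row to a line. send_rows: Moves the arm, as the interface text tells. Its arguments: {"type":"object","properties":{"series":{"type":"array"},"grip_force":{"type":"number"}},"required":["series"]}

```bash
mkdir -p pics; ls; cat > h.py <<'E'
import numpy as np, cv2
from scipy.spatial.transform import Rotation as Ro
from plant import r
def cam(n,st=None):
    c=r.get_calibration(n); K=np.array([[c['fx'],0,c['cx']],[0,c['fy'],c['cy']],[0,0,1]]); d=np.array(c['dist'],float)
    if 'mount' in c:
        st=st or r.read_state(); T=np.eye(4); T[:3,:3]=Ro.from_euler('xyz',st['tcp_rot'],degrees=True).as_matrix(); T[:3,3]=st['eef_pos']
        M=np.linalg.inv(T@np.array(c['mount'])); R,t=M[:3,:3],M[:3,3]
    else: R,t=np.array(c['R']),np.array(c['t'])
    return K,d,R,t
def proj(C,X): 
    K,d,R,t=C; return cv2.projectPoints(np.atleast_2d(np.array(X,float)),cv2.Rodrigues(R)[0],t,K,d)[0][:,0]
def ray(C,uv):
    K,d,R,t=C; p=cv2.undistortPoints(np.array([[uv]],float),K,d)[0,0]; return -R.T@t, R.T@np.array([p[0],p[1],1])
def atz(C,uv,z):
    o,v=ray(C,uv); return o+v*(z-o[2])/v[2]
def tri(L):
    A=np.zeros((3,3));b=np.zeros(3)
    for C,uv in L:
        o,v=ray(C,uv); v=v/np.linalg.norm(v); P=np.eye(3)-np.outer(v,v); A+=P;b+=P@o
    return np.linalg.solve(A,b)
E
python3 - <<'E'
from h import *
st=r.read_state();print(st)
for n in('side','top'):
    im=r.get_image(n); cv2.imwrite(f'pics/{n}0.png',im)
    K,d,R,t=cam(n);print(n,K[0,0],K[1,1],(-R.T@t).round(3),R[2].round(2))
    for l in('gauge','selector','stand','offcut','marker','tape','calliper','hex_key'):
        print(l,[(round(q['score'],2),(np.array(q['extent'])*[512,384,512,384]).round(0).tolist()) for q in r.search_frame(n,l)])
a=cv2.imread('pics/side0.png');b=cv2.imread('pics/top0.png')
cv2.imwrite('pics/both.png',cv2.resize(np.hstack([a,b]),(800,300)))
E
```

```text
pics
{'time': 0.0, 'joint_pos': array([-7.81793935e+01,  2.83149532e+01,  7.71287257e+01,  6.71857736e-04,
        7.46273199e+01, -5.47333599e+00]), 'qd': array([-0.01843874, -0.00231561,  0.07345468,  0.02823982, -0.0315481 ,
       -0.01442837]), 'joint_efforts': array([-5.46019219e-03, -8.78853965e+01, -3.81846142e+01,  7.02072121e-02,
        5.32796688e-02, -1.37161278e-04]), 'eef_pos': array([ 0.18570915, -0.59637901,  0.22432808]), 'tcp_rot': array([-1.79929387e+02, -7.41668699e-03,  1.72937594e+01]), 'contact_force': array([ 0.4303108 , -0.62223445,  0.37503867]), 'wrist_torque': array([ 0.01366219, -0.01418759, -0.07820337]), 'gripper_width': 0.09105912489882088}
side 407.71867387213945 407.71867387213945 [0.401 1.07  0.705] [ 0.13 -0.86 -0.48]
gauge [(0.88, [294.0, 210.0, 25.0, 54.0]), (0.61, [270.0, 146.0, 14.0, 15.0])]
selector [(0.6, [299.0, 189.0, 7.0, 5.0])]
stand [(0.7, [295.0, 227.0, 38.0, 27.0]), (0.43, [296.0, 185.0, 4.0, 14.0])]
offcut [(0.61, [241.0, 314.0, 50.0, 106.0]), (0.3, [302.0, 184.0, 23.0, 27.0])]
marker [(0.72, [315.0, 282.0, 10.0, 36.0])]
tape [(0.7, [206.0, 234.0, 33.0, 27.0])]
calliper [(0.62, [302.0, 181.0, 23.0, 31.0]), (0.57, [239.0, 313.0, 47.0, 104.0])]
hex_key []
top 355.8885595340001 355.8885595340001 [0.385 0.028 1.24 ] [ 0.13 -0.   -0.99]
gauge [(0.9, [249.0, 217.0, 37.0, 23.0]), (0.73, [377.0, 180.0, 20.0, 25.0])]
selector []
stand [(0.73, [250.0, 220.0, 41.0, 27.0])]
offcut [(0.75, [143.0, 189.0, 80.0, 40.0])]
marker [(0.66, [179.0, 239.0, 39.0, 2.0])]
tape [(0.81, [231.0, 147.0, 28.0, 31.0])]
calliper []
hex_key [(0.58, [305.0, 234.0, 11.0, 24.0])]
```

```bash
python3 - <<'E'
import cv2,numpy as np
a=cv2.imread('pics/side0.png')[120:384,150:406];b=cv2.imread('pics/top0.png')[120:280,80:420]
a=cv2.resize(a,None,fx=1.5,fy=1.5,interpolation=2); b=cv2.resize(b,(400,188),interpolation=2)
o=np.zeros((600,800,3),np.uint8); b2=cv2.resize(cv2.imread('pics/top0.png')[180:255,90:320],(400,130),interpolation=2)
o[:396,:384]=a;o[:188,400:]=b; 
o[200:330,400:]=b2
o[340:600,400:]=cv2.resize(cv2.imread('pics/side0.png')[130:260,190:390],(400,260),interpolation=2)
cv2.imwrite('pics/v1.png',o)
E
```

```text
(no output)
```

View pics/v1.png

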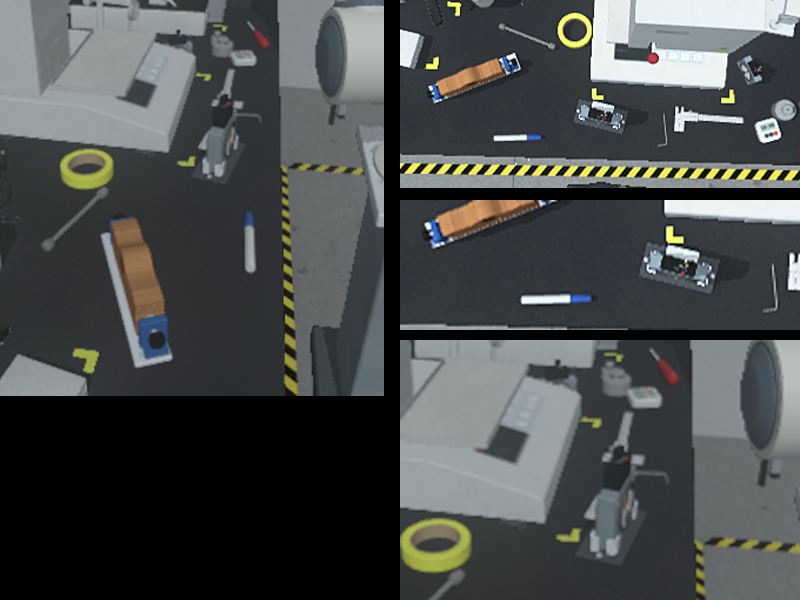

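The view shows two gauge-like things. One is at top-image px (249,217), in the dark stand, with its grip, white fence and selector. The other is smaller, at (377,180), with no stand. The first is larger and stands in the stand, so it fits the description. A white machine stands just behind it. Next I'll get positions.

```bash
python3 - <<'E'
from h import *
T=cam('top');S=cam('side')
print('gauge',tri([(T,(249,214)),(S,(294,210))]).round(3), atz(T,(249,217),.1).round(3), atz(T,(250,220),.01).round(3),'sel side',atz(S,(299,189),.14).round(3))
print('small',tri([(T,(377,180)),(S,(270,146))]).round(3))
for n,uv,z in(('offcut',(143,189),.04),('marker',(179,239),.01),('tape',(231,147),.012),('hex',(305,234),0)):print(n,atz(T,uv,z).round(3))
# crops px-> original for v1 (top crop scale 400/340)
f=lambda u,v:(80+(u-400)/400*340,120+v/188*160)
for n,p in(('machine BL',(592,80)),('machine BR',(727,87)),('mach TL',(592,20)),('machbox',(633,48))):print(n,f(*p),atz(T,f(*p),.0).round(3),atz(T,f(*p),.1).round(3))
print(r.get_calibration('wrist'))
E
```

```text
gauge [0.457 0.039 0.062] [0.446 0.038 0.1  ] [0.441 0.036 0.01 ] sel side [0.443 0.05  0.14 ]
small [ 0.582 -0.379  0.082]
offcut [0.534 0.401 0.04 ]
marker [0.37  0.276 0.01 ]
tape [0.696 0.11  0.012]
hex [ 0.398 -0.156  0.   ]
machine BL (243.2, 188.08510638297872) [0.552 0.063 0.   ] [0.539 0.06  0.1  ]
machine BR (357.95, 194.04255319148936) [ 0.543 -0.341  0.   ] [ 0.53  -0.311  0.1  ]
mach TL (243.2, 137.02127659574467) [0.737 0.069 0.   ] [0.709 0.065 0.1  ]
machbox (278.05, 160.85106382978722) [ 0.654 -0.058  0.   ] [ 0.632 -0.051  0.1  ]
{'fx': 267.9496572665043, 'fy': 267.9496572665043, 'cx': 256.87702188414465, 'cy': 191.2044867279367, 'dist': array([-0.01527671,  0.        ,  0.        ,  0.        ,  0.        ]), 'mount': array([[ 1.97309589e-03, -9.67044447e-01, -2.54599970e-01,
         7.23032006e-02],
       [ 9.99997442e-01,  1.62660953e-03,  1.57143432e-03,
         1.19107083e-04],
       [-1.10551210e-03, -2.54602419e-01,  9.67045183e-01,
        -1.59754093e-01],
       [ 0.00000000e+00,  0.00000000e+00,  0.00000000e+00,
         1.00000000e+00]])}
```

Emit:
{"op": "send_rows", "data": {
  "series": [
    {"rz":-6.6,"z":-0.3},
    {"rz":-6.6,"z":-0.3},
    {"rz":-6.6,"z":-0.3},
    {"rz":-6.6,"z":-0.3},
    {"rz":-6.6,"z":-0.3},
    {"rz":-6.6,"z":-0.3},
    {"rz":-6.6,"z":-0.3},
    {"rz":-6.6,"z":-0.3},
    {"rz":-6.6,"z":-0.3}
  ]
}}

```text
invalid input
```

Emit:
{"op": "send_rows", "data": {
  "series": [
    {"x":3.4,"y":0.5},
    {"x":3.4,"y":0.5},
    {"x":3.4,"y":0.5},
    {"x":3.4,"y":0.5},
    {"x":3.4,"y":0.5},
    {"x":3.4,"y":0.5},
    {"x":3.4,"y":0.5},
    {"x":3.4,"y":0.5},
    {"x":3.4,"y":0.5},
    {"x":3.4,"y":0.5}
  ]
}}

```text
invalid input
```

Emit:
{"op": "send_rows", "data": {
  "series": [
    {"x":3.4,"y":0.55},
    {"x":3.4,"y":0.55},
    {"x":3.4,"y":0.55},
    {"x":3.4,"y":0.55},
    {"x":3.4,"y":0.55},
    {"x":3.4,"y":0.55},
    {"x":3.4,"y":0.55},
    {"x":3.4,"y":0.55},
    {"x":3.4,"y":0.55},
    {}
  ]
}}

```text
invalid input
```

```bash
python3 - <<'E'
from h import *
st=r.read_state();print(st['time'],st['eef_pos'],st['tcp_rot'],st['joint_pos'].round(1))
im=r.get_image('wrist');cv2.imwrite('pics/w1.png',im)
np.save('w1.npy',np.r_[st['eef_pos'],st['tcp_rot']])
for l in('gauge','selector','stand'):
    print(l,[(round(q['score'],2),(np.array(q['extent'])*[512,384,512,384]).round(0).tolist()) for q in r.search_frame('wrist',l)])
cv2.imwrite('pics/w1b.png',cv2.resize(im,(800,600),interpolation=2))
E
```

```text
0.9 [ 0.18577127 -0.59675314  0.22490772] [-1.79997789e+02  4.48295447e-04  1.72916892e+01] [-78.2  28.3  77.1  -0.   74.6  -5.5]
gauge []
selector []
stand []
```

View pics/w1b.png

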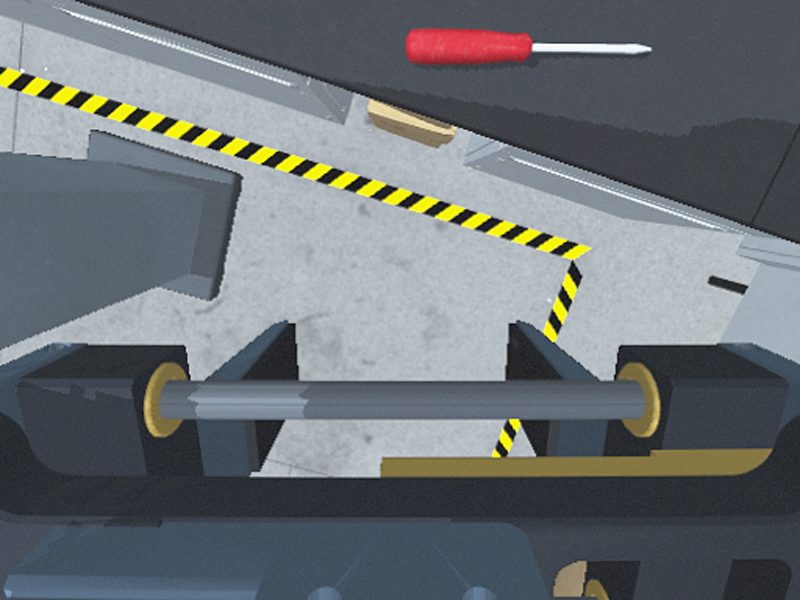

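The moves were refused, so I'll give every field in each row. The picture shows only floor and the gripper, which hides everything below row ~320 of 600, so things show best on the tool's +x side.

Emit:
{"op": "send_rows", "data": {
  "series": [
    {"rx":0,"ry":0,"rz":-6.6,"x":0,"y":0,"z":-0.3,"gripper":9.1},
    {"rx":0,"ry":0,"rz":-6.6,"x":0,"y":0,"z":-0.3,"gripper":9.1},
    {"rx":0,"ry":0,"rz":-6.6,"x":0,"y":0,"z":-0.3,"gripper":9.1},
    {"rx":0,"ry":0,"rz":-6.6,"x":0,"y":0,"z":-0.3,"gripper":9.1},
    {"rx":0,"ry":0,"rz":-6.6,"x":0,"y":0,"z":-0.3,"gripper":9.1},
    {"rx":0,"ry":0,"rz":-6.6,"x":0,"y":0,"z":-0.3,"gripper":9.1},
    {"rx":0,"ry":0,"rz":-6.6,"x":0,"y":0,"z":-0.3,"gripper":9.1},
    {"rx":0,"ry":0,"rz":-6.6,"x":0,"y":0,"z":-0.3,"gripper":9.1},
    {"rx":0,"ry":0,"rz":-6.6,"x":0,"y":0,"z":-0.3,"gripper":9.1}
  ]
}}

```text
time: 1.85
eef_pos: [0.1858, -0.5967, 0.2521]
tcp_rot: [-180.0, 0.0, 77.0]
contact_force: [-0.7, -0.3, -0.6]
gripper_width: 0.0911
```

Emit:
{"op": "send_rows", "data": {
  "series": [
    {"rx":0,"ry":0,"rz":0,"x":3.4,"y":0.58,"z":0,"gripper":9.1},
    {"rx":0,"ry":0,"rz":0,"x":3.4,"y":0.58,"z":0,"gripper":9.1},
    {"rx":0,"ry":0,"rz":0,"x":3.4,"y":0.58,"z":0,"gripper":9.1},
    {"rx":0,"ry":0,"rz":0,"x":3.4,"y":0.58,"z":0,"gripper":9.1},
    {"rx":0,"ry":0,"rz":0,"x":3.4,"y":0.58,"z":0,"gripper":9.1},
    {"rx":0,"ry":0,"rz":0,"x":3.4,"y":0.58,"z":0,"gripper":9.1},
    {"rx":0,"ry":0,"rz":0,"x":3.4,"y":0.58,"z":0,"gripper":9.1},
    {"rx":0,"ry":0,"rz":0,"x":3.4,"y":0.58,"z":0,"gripper":9.1},
    {"rx":0,"ry":0,"rz":0,"x":3.4,"y":0.58,"z":0,"gripper":9.1}
  ]
}}

```text
time: 2.6
eef_pos: [0.3073, -0.3095, 0.2521]
tcp_rot: [180.0, 0.0, 76.7]
contact_force: [0.9, -0.2, -0.0]
gripper_width: 0.0913
```

Emit:
{"op": "send_rows", "data": {
  "series": [
    {"rx":0,"ry":0,"rz":0,"x":3.4,"y":0.58,"z":0,"gripper":9.1},
    {"rx":0,"ry":0,"rz":0,"x":3.4,"y":0.58,"z":0,"gripper":9.1},
    {"rx":0,"ry":0,"rz":0,"x":3.4,"y":0.58,"z":0,"gripper":9.1},
    {"rx":0,"ry":0,"rz":0,"x":3.4,"y":0.58,"z":0,"gripper":9.1},
    {"rx":0,"ry":0,"rz":0,"x":3.4,"y":0.58,"z":0,"gripper":9.1},
    {"rx":0,"ry":0,"rz":0,"x":3.4,"y":0.58,"z":0,"gripper":9.1},
    {"rx":0,"ry":0,"rz":0,"x":3.4,"y":0.58,"z":0,"gripper":9.1},
    {"rx":0,"ry":0,"rz":0,"x":3.4,"y":0.58,"z":0,"gripper":9.1},
    {"rx":0,"ry":0,"rz":0,"x":3.4,"y":0.58,"z":0,"gripper":9.1},
    {"rx":0,"ry":0,"rz":0,"x":0,"y":0,"z":0,"gripper":9.1}
  ]
}}

```text
time: 3.43
eef_pos: [0.4299, -0.0208, 0.2521]
tcp_rot: [179.9, -0.1, 76.9]
contact_force: [-0.8, -0.8, -1.3]
gripper_width: 0.0909
```

```bash
cat > look.py <<'E'
from h import *
import sys
n=sys.argv[1]; st=r.read_state();print(st['time'],st['eef_pos'].round(4),st['tcp_rot'].round(2),st['joint_pos'].round(1))
im=r.get_image('wrist');cv2.imwrite(f'pics/{n}.png',im)
np.save(f'{n}.npy',np.r_[st['eef_pos'],st['tcp_rot']])
for l in sys.argv[2:]:
    print(l,[(round(q['score'],2),(np.array(q['extent'])*[512,384,512,384]).round(0).tolist()) for q in r.search_frame('wrist',l)])
cv2.imwrite(f'pics/{n}b.png',cv2.resize(im,(800,600),interpolation=2))
E
python3 look.py w2 gauge selector stand
```

```text
3.4333 [ 0.4299 -0.0208  0.2521] [ 1.7994e+02 -8.0000e-02  7.6900e+01] [-1.080e+01  1.070e+01  1.006e+02  1.000e-01  6.870e+01  2.300e+00]
gauge [(0.84, [262.0, 132.0, 45.0, 95.0])]
selector [(0.86, [257.0, 136.0, 14.0, 22.0])]
stand [(0.62, [259.0, 128.0, 49.0, 104.0])]
```

View pics/w2b.png

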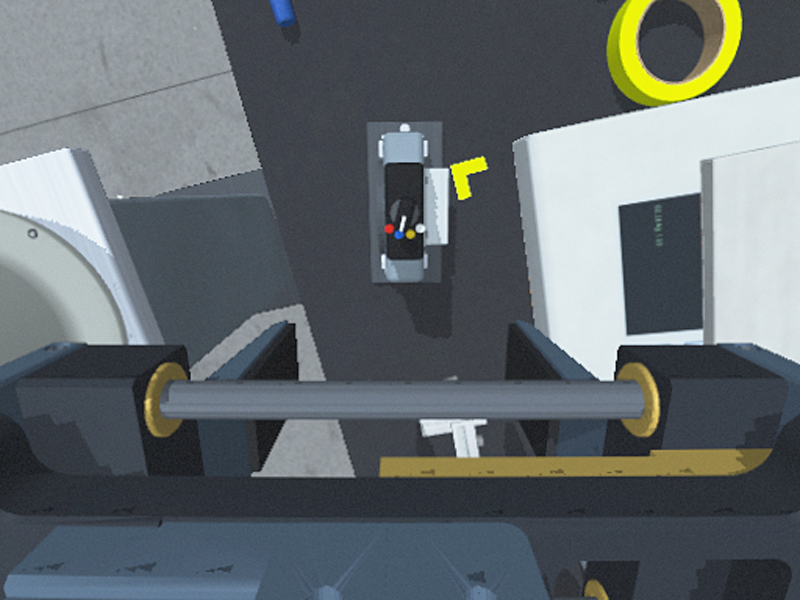

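The gauge sits at about px (404,200)/800, fence to the right and dots below. The bar's white line points near the blue dot. I'll use one enlarged crop to measure the axis and bar angle and confirm the identity.

```bash
python3 - <<'E'
import cv2
im=cv2.imread('pics/w2.png')[70:190,215:305]
cv2.imwrite('pics/c1.png',cv2.resize(im,None,fx=5,fy=5,interpolation=cv2.INTER_CUBIC))
E
```

```text
(no output)
```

View pics/c1.png

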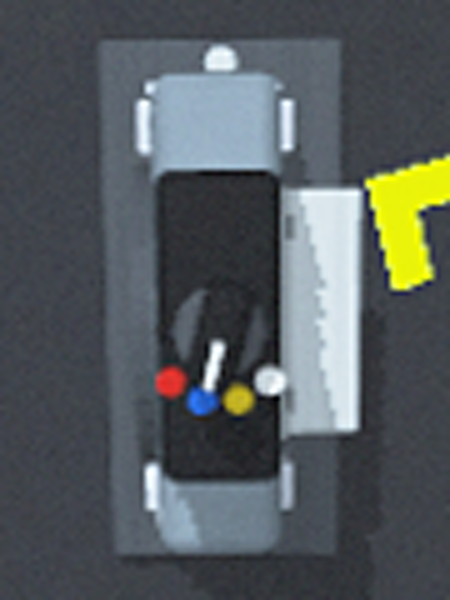

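```bash
cat > px.py <<'E'
from h import *
def load(n):
    p=np.load(n+'.npy'); return cam('wrist',dict(eef_pos=p[:3],tcp_rot=p[3:]))
E
python3 - <<'E'
from px import *
C=load('w2'); T=cam('top');S=cam('side')
f=lambda u,v:(215+u/5,70+v/5)
P=[atz(C,f(*p),.13) for p in((157,172),(280,172),(281,480),(162,480))]
P=np.array(P);print(P.round(4),P.mean(0).round(4)); d=P[:2].mean(0)-P[2:].mean(0);print('len',np.linalg.norm(d),'wid',np.linalg.norm(P[1]-P[0]),np.linalg.norm(P[3]-P[2]),'yaw',np.degrees(np.arctan2(d[1],d[0]))-90)
Q=[atz(C,f(*p),.006) for p in((98,40),(340,40),(333,553),(115,553))]
Q=np.array(Q);print('stand',Q.mean(0).round(4));d=Q[:2].mean(0)-Q[2:].mean(0);print('yaw',np.degrees(np.arctan2(d[1],d[0]))-90,np.linalg.norm(d))
L=[atz(C,f(*p),.1526)for p in((219,343),(209,390))];d=L[1]-L[0];print('line',np.array(L).round(4),np.degrees(np.arctan2(d[1],d[0])))
c=P.mean(0);print('top/side proj of grip',proj(T,c),proj(S,c))
sel=(257,136)
print('selector', atz(C,sel,.1526).round(4))
print('tri sel w/ side',tri([(C,sel),(S,(299,189))]).round(4))
E
```

```text
[[4.404e-01 6.670e-02 1.300e-01]
 [4.645e-01 6.120e-02 1.300e-01]
 [4.514e-01 1.000e-04 1.300e-01]
 [4.268e-01 5.800e-03 1.300e-01]] [0.4458 0.0335 0.13  ]
len 0.06246322845207846 wid 0.024705754324222718 0.025277429479624948 yaw -12.304001545471976
stand [0.4473 0.0328 0.006 ]
yaw -12.285116353518077 0.14848238065032032
line [[0.4451 0.0324 0.1526]
 [0.4413 0.0242 0.1526]] -115.08576748469319
top/side proj of grip [[250.52242593 216.67509839]] [[298.42495162 189.23022121]]
selector [0.444  0.0352 0.1526]
tri sel w/ side [0.444  0.034  0.1312]
```

Emit:
{"op": "send_rows", "data": {
  "series": [
    {"rx":0,"ry":0,"rz":6,"x":0,"y":0,"z":0,"gripper":4.5},
    {"rx":0,"ry":0,"rz":6,"x":0,"y":0,"z":0,"gripper":4.5},
    {"rx":0,"ry":0,"rz":0,"x":1.4,"y":-0.22,"z":0.5,"gripper":4.5},
    {"rx":0,"ry":0,"rz":0,"x":1.4,"y":-0.22,"z":1.5,"gripper":4.5},
    {"rx":0,"ry":0,"rz":0,"x":1.4,"y":-0.22,"z":1.5,"gripper":4.5},
    {"rx":0,"ry":0,"rz":0,"x":1.38,"y":-0.23,"z":1.5,"gripper":4.5},
    {"rx":0,"ry":0,"rz":0,"x":0,"y":0,"z":1.5,"gripper":4.5},
    {"rx":0,"ry":0,"rz":0,"x":0,"y":0,"z":0,"gripper":4.5}
  ]
}}

```text
time: 4.3
eef_pos: [0.4427, 0.0283, 0.1849]
tcp_rot: [-179.8, 0.1, 64.6]
contact_force: [-0.9, -0.3, -1.5]
gripper_width: 0.0453
```

```bash
python3 look.py w3 selector gauge; python3 - <<'E'
from h import *
st=r.read_state(); im=r.get_image('top')[185:245,215:285]; a=r.get_image('side')[150:250,260:340]
w=cv2.resize(cv2.imread('pics/w3.png'),(800,600),interpolation=2)[:450,150:650]
o=np.zeros((450,800,3),np.uint8);o[:,:500]=w;o[:257,500:]=cv2.resize(im,(300,257));o[260:,500:737]=cv2.resize(a,(237,190),interpolation=2)
cv2.imwrite('pics/v3.png',o)
E
```

```text
4.3 [0.4427 0.0283 0.1849] [-1.7981e+02  8.0000e-02  6.4630e+01] [ -4.1  17.  104.4  -0.   58.8  21.3]
selector [(0.94, [255.0, 205.0, 19.0, 31.0])]
gauge [(0.88, [260.0, 187.0, 65.0, 115.0])]
```

View pics/v3.png

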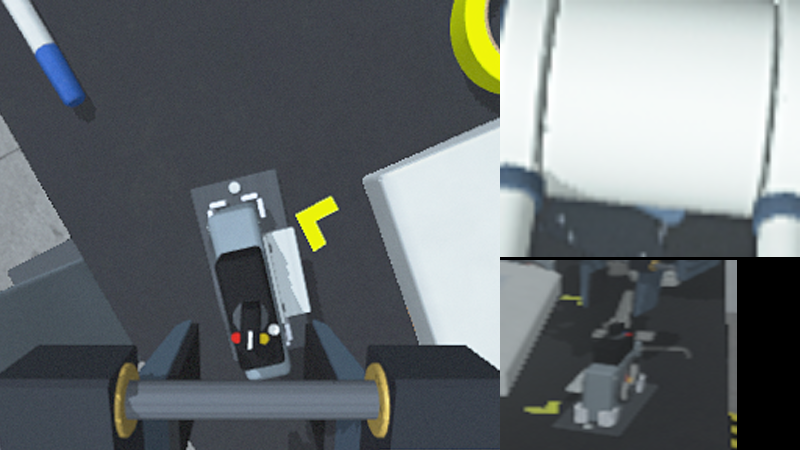

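The bar now lies straight along the fingers at column ~250 of the crop. The TCP reads a few mm short, so I'll check the true pose and triangulate.

```bash
python3 - <<'E'
from px import *
st=r.read_state();print(st['time'],st['eef_pos'].round(4),st['tcp_rot'].round(2))
A=load('w2');B=load('w3')
print('sel tri',tri([(A,(257,136)),(B,(255,205))]).round(4))
f=lambda u,v:((u+150)*.64,v*.64)
g=lambda u,v:(215+u/5,70+v/5)
# far grip corners, yellow & red dots
for n,a,b in(('gripFL',(157,172),(217,254)),('gripFR',(280,172),(266,245)),('red',(171,382),(236,338)),('yel',(239,400),(264,339)),('white',(270,381),(273,329)),('shelfFR',(361,190),(295,228)),('shelfNR',(358,432),(310,312)) ):
    print(n,tri([(A,g(*a)),(B,f(*b))]).round(4), atz(B,f(*b),.13).round(4))
tgt=np.array([.4457,.0335])
x=np.radians(st['tcp_rot'][2]);X=np.array([np.cos(x),np.sin(x)]);Y=np.array([np.sin(x),-np.cos(x)]);d=tgt-st['eef_pos'][:2];print(d@X*100,d@Y*100)
E
```

```text
4.55 [0.4445 0.0283 0.1878] [ 1.7992e+02 -2.0000e-02  6.4620e+01]
sel tri [0.4442 0.0344 0.139 ]
gripFL [0.4401 0.0684 0.104 ] [0.444  0.0709 0.13  ]
gripFR [0.4671 0.0618 0.1067] [0.4688 0.0644 0.13  ]
red [0.4334 0.0259 0.1319] [0.4329 0.0254 0.13  ]
yel [0.4465 0.0189 0.1314] [0.4464 0.0184 0.13  ]
white [0.4534 0.0213 0.1297] [0.4532 0.0215 0.13  ]
shelfFR [0.4896 0.0557 0.0479] [0.4857 0.066  0.13  ]
shelfNR [ 0.4756 -0.0055  0.0485] [0.4751 0.0218 0.13  ]
0.5246841600166108 -0.11499546140951082
```

The dots' circle gives the axis at (0.4457, 0.0335), agreeing with the estimate. I'll move over it, go down and pinch.

Emit:
{"op": "send_rows", "data": {
  "series": [
    {"rx":0,"ry":0,"rz":0,"x":0.26,"y":-0.05,"z":0.2,"gripper":4.5},
    {"rx":0,"ry":0,"rz":0,"x":0.26,"y":-0.06,"z":0.6,"gripper":4.5},
    {"rx":0,"ry":0,"rz":0,"x":0,"y":0,"z":0.8,"gripper":4.5},
    {"rx":0,"ry":0,"rz":0,"x":0,"y":0,"z":0.8,"gripper":4.5},
    {"rx":0,"ry":0,"rz":0,"x":0,"y":0,"z":0.8,"gripper":4.5},
    {"rx":0,"ry":0,"rz":0,"x":0,"y":0,"z":0.68,"gripper":4.5},
    {"rx":0,"ry":0,"rz":0,"x":0,"y":0,"z":0,"gripper":4.5},
    {"rx":0,"ry":0,"rz":0,"x":0,"y":0,"z":0,"gripper":4.5}
  ]
}}

```text
time: 5.22
eef_pos: [0.445, 0.0342, 0.1476]
tcp_rot: [-179.9, 0.0, 64.7]
contact_force: [-0.2, -0.7, 0.6]
gripper_width: 0.0448
```

Emit:
{"op": "send_rows", "data": {
  "series": [
    {"rx":0,"ry":0,"rz":0,"x":0,"y":0,"z":0,"gripper":0.6},
    {"rx":0,"ry":0,"rz":0,"x":0,"y":0,"z":0,"gripper":0.6},
    {"rx":0,"ry":0,"rz":0,"x":0,"y":0,"z":0,"gripper":0.6},
    {"rx":0,"ry":0,"rz":0,"x":0,"y":0,"z":0,"gripper":0.6},
    {"rx":0,"ry":0,"rz":0,"x":0,"y":0,"z":0,"gripper":0.6},
    {"rx":0,"ry":0,"rz":0,"x":0,"y":0,"z":0,"gripper":0.6},
    {"rx":0,"ry":0,"rz":0,"x":0,"y":0,"z":0,"gripper":0.6},
    {"rx":0,"ry":0,"rz":0,"x":0,"y":0,"z":0,"gripper":0.6}
  ],
  "grip_force": 15
}}

```text
time: 5.88
eef_pos: [0.4453, 0.0342, 0.1482]
tcp_rot: [180.0, -0.0, 64.7]
contact_force: [-0.8, -0.2, 4.0]
gripper_width: 0.01
```

Emit:
{"op": "send_rows", "data": {
  "series": [
    {"rx":0,"ry":0,"rz":-4.2,"x":0,"y":0,"z":0,"gripper":0.6},
    {"rx":0,"ry":0,"rz":-4.2,"x":0,"y":0,"z":0,"gripper":0.6},
    {"rx":0,"ry":0,"rz":-4.2,"x":0,"y":0,"z":0,"gripper":0.6},
    {"rx":0,"ry":0,"rz":-4.2,"x":0,"y":0,"z":0,"gripper":0.6},
    {"rx":0,"ry":0,"rz":-4.2,"x":0,"y":0,"z":0,"gripper":0.6},
    {"rx":0,"ry":0,"rz":-4.2,"x":0,"y":0,"z":0,"gripper":0.6},
    {"rx":0,"ry":0,"rz":-4,"x":0,"y":0,"z":0,"gripper":0.6},
    {"rx":0,"ry":0,"rz":0,"x":0,"y":0,"z":0,"gripper":0.6},
    {"rx":0,"ry":0,"rz":0,"x":0,"y":0,"z":0,"gripper":0.6},
    {"rx":0,"ry":0,"rz":0,"x":0,"y":0,"z":0,"gripper":0.6}
  ]
}}

```text
time: 6.72
eef_pos: [0.4453, 0.0342, 0.1482]
tcp_rot: [180.0, 0.0, 93.7]
contact_force: [-1.7, -0.3, 5.5]
gripper_width: 0.0094
```

Emit:
{"op": "send_rows", "data": {
  "series": [
    {"rx":0,"ry":0,"rz":0,"x":0,"y":0,"z":0,"gripper":0.6},
    {"rx":0,"ry":0,"rz":0,"x":0,"y":0,"z":0,"gripper":5.0},
    {"rx":0,"ry":0,"rz":0,"x":0,"y":0,"z":0,"gripper":5.0},
    {"rx":0,"ry":0,"rz":0,"x":0,"y":0,"z":0,"gripper":5.0},
    {"rx":0,"ry":0,"rz":0,"x":0,"y":0,"z":0,"gripper":5.0},
    {"rx":0,"ry":0,"rz":0,"x":0,"y":0,"z":0,"gripper":5.0}
  ]
}}

```text
time: 7.22
eef_pos: [0.4453, 0.0342, 0.1481]
tcp_rot: [-180.0, -0.0, 93.9]
contact_force: [0.2, 0.3, 0.1]
gripper_width: 0.0402
```

Emit:
{"op": "send_rows", "data": {
  "series": [
    {"rx":0,"ry":0,"rz":5,"x":0,"y":0,"z":-1.2,"gripper":5.0},
    {"rx":0,"ry":0,"rz":5,"x":0,"y":0,"z":-1.5,"gripper":5.0},
    {"rx":0,"ry":0,"rz":5,"x":0,"y":0,"z":-1.5,"gripper":5.0},
    {"rx":0,"ry":0,"rz":0,"x":-0.6,"y":0,"z":-0.8,"gripper":5.0},
    {"rx":0,"ry":0,"rz":0,"x":-0.8,"y":0,"z":-0.5,"gripper":5.0},
    {"rx":0,"ry":0,"rz":0,"x":-0.6,"y":0,"z":0,"gripper":5.0},
    {"rx":0,"ry":0,"rz":0,"x":0,"y":0,"z":0,"gripper":5.0},
    {"rx":0,"ry":0,"rz":0,"x":0,"y":0,"z":0,"gripper":5.0},
    {"rx":0,"ry":0,"rz":0,"x":0,"y":0,"z":0,"gripper":5.0}
  ]
}}

```text
time: 7.97
eef_pos: [0.4411, 0.0145, 0.2025]
tcp_rot: [-179.9, 0.0, 78.9]
contact_force: [-0.4, -0.1, -0.2]
gripper_width: 0.0502
```

```bash
python3 look.py w4 selector gauge; python3 - <<'E'
import cv2
im=cv2.imread('pics/w4.png')[60:240,170:340]
cv2.imwrite('pics/c4.png',cv2.resize(im,None,fx=3.3,fy=3.3,interpolation=cv2.INTER_CUBIC))
E
```

```text
7.9667 [0.4411 0.0145 0.2025] [-179.94    0.     78.91] [ -5.9  15.3 103.5   0.   61.3   5.2]
selector [(0.72, [255.0, 185.0, 18.0, 29.0])]
gauge [(0.8, [261.0, 171.0, 51.0, 106.0])]
```

View pics/c4.png

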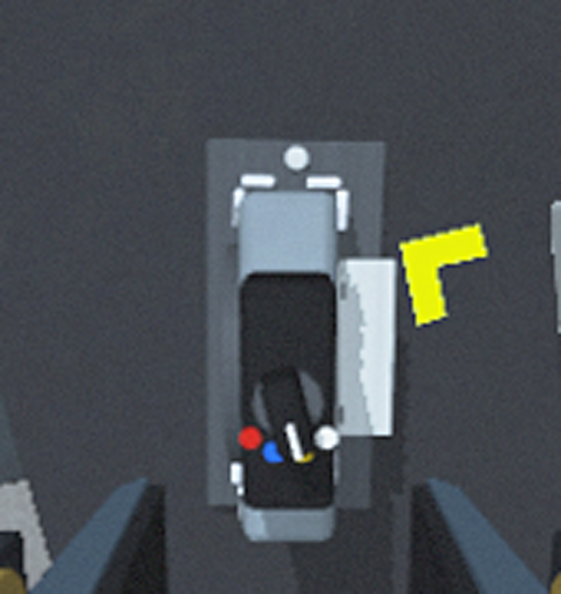

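The selector bar now covers the yellow dot (px ~300,455 of the crop) and the gauge is still seated in its stand. Next I'll compute the grasp pose and measure the offcut from the earlier top and side pictures.

```bash
python3 - <<'E'
from px import *
C=load('w4');f=lambda u,v:(170+u/3.3,60+v/3.3)
P=np.array([atz(C,f(*p),.13) for p in((240,276),(336,273),(333,505),(243,505))])
d=P[:2].mean(0)-P[2:].mean(0);print(P.mean(0).round(4),np.linalg.norm(d),'yaw',np.degrees(np.arctan2(d[1],d[0]))-90)
Q=np.array([atz(C,f(*p),.006) for p in((207,140),(386,142),(370,508),(207,505))])
for a,b in((0,3),(1,2)):
    d=Q[a]-Q[b];print('stand edge yaw',np.degrees(np.arctan2(d[1],d[0]))-90)
d=Q[1]-Q[0];print('cross',np.degrees(np.arctan2(d[1],d[0])))
E
```

```text
[0.4464 0.0352 0.13  ] 0.06323198127877411 yaw -10.94885843571197
stand edge yaw -12.276292261263748
stand edge yaw -11.982826515979099
cross -11.581720176983517
```

Emit:
{"op": "send_rows", "data": {
  "series": [
    {"rx":0,"ry":0,"rz":0,"x":0.5,"y":0.02,"z":0.3,"gripper":5.0},
    {"rx":0,"ry":0,"rz":0,"x":0.6,"y":0.02,"z":0.5,"gripper":5.0},
    {"rx":0,"ry":0,"rz":0,"x":0.6,"y":0.02,"z":0.8,"gripper":5.0},
    {"rx":0,"ry":0,"rz":0,"x":0.32,"y":0.02,"z":1,"gripper":5.0},
    {"rx":0,"ry":0,"rz":0,"x":0,"y":0,"z":1.3,"gripper":5.0},
    {"rx":0,"ry":0,"rz":0,"x":0,"y":0,"z":1.3,"gripper":5.0},
    {"rx":0,"ry":0,"rz":0,"x":0,"y":0,"z":1.3,"gripper":5.0},
    {"rx":0,"ry":0,"rz":0,"x":0,"y":0,"z":1.3,"gripper":5.0},
    {"rx":0,"ry":0,"rz":0,"x":0,"y":0,"z":0.95,"gripper":5.0},
    {"rx":0,"ry":0,"rz":0,"x":0,"y":0,"z":0,"gripper":5.0}
  ]
}}

```text
time: 8.95
eef_pos: [0.445, 0.0349, 0.1135]
tcp_rot: [-179.8, 0.0, 78.9]
contact_force: [-0.8, -0.5, -0.1]
gripper_width: 0.0501
```

Emit:
{"op": "send_rows", "data": {
  "series": [
    {"rx":0,"ry":0,"rz":0,"x":0,"y":0,"z":0,"gripper":2.0},
    {"rx":0,"ry":0,"rz":0,"x":0,"y":0,"z":0,"gripper":2.0},
    {"rx":0,"ry":0,"rz":0,"x":0,"y":0,"z":0,"gripper":2.0},
    {"rx":0,"ry":0,"rz":0,"x":0,"y":0,"z":0,"gripper":2.0},
    {"rx":0,"ry":0,"rz":0,"x":0,"y":0,"z":0,"gripper":2.0},
    {"rx":0,"ry":0,"rz":0,"x":0,"y":0,"z":0,"gripper":2.0},
    {"rx":0,"ry":0,"rz":0,"x":0,"y":0,"z":0,"gripper":2.0}
  ],
  "grip_force": 40
}}

```text
time: 9.53
eef_pos: [0.4461, 0.0344, 0.116]
tcp_rot: [180.0, -0.0, 78.9]
contact_force: [-2.2, 3.0, 7.9]
gripper_width: 0.0259
```

Emit:
{"op": "send_rows", "data": {
  "series": [
    {"rx":0,"ry":0,"rz":0,"x":0,"y":0,"z":-0.5,"gripper":2.0},
    {"rx":0,"ry":0,"rz":0,"x":0,"y":0,"z":-1,"gripper":2.0},
    {"rx":0,"ry":0,"rz":0,"x":0,"y":0,"z":-1.5,"gripper":2.0},
    {"rx":0,"ry":0,"rz":0,"x":0,"y":0,"z":-2,"gripper":2.0},
    {"rx":0,"ry":0,"rz":0,"x":0,"y":0,"z":-2,"gripper":2.0},
    {"rx":0,"ry":0,"rz":0,"x":0,"y":0,"z":-2,"gripper":2.0},
    {"rx":0,"ry":0,"rz":0,"x":0,"y":0,"z":-2,"gripper":2.0},
    {"rx":0,"ry":0,"rz":0,"x":0,"y":0,"z":-1.5,"gripper":2.0},
    {"rx":0,"ry":0,"rz":0,"x":0,"y":0,"z":-0.5,"gripper":2.0},
    {"rx":0,"ry":0,"rz":0,"x":0,"y":0,"z":0,"gripper":2.0}
  ]
}}

```text
time: 10.37
eef_pos: [0.4466, 0.0342, 0.2466]
tcp_rot: [179.9, -0.0, 78.9]
contact_force: [-0.0, -1.1, -3.0]
gripper_width: 0.0257
```

```bash
python3 look.py w5 gauge offcut; python3 - <<'E'
from h import *
o=np.zeros((600,800,3),np.uint8)
o[:288,:384]=cv2.resize(cv2.imread('pics/w5.png'),(384,288))
a=r.get_image('top');b=r.get_image('side');cv2.imwrite('pics/t5.png',a);cv2.imwrite('pics/s5.png',b)
o[:240,400:]=cv2.resize(a[160:220,95:195],(400,240),interpolation=2)   # x4
o[245:565,400:800]=cv2.resize(b[250:378,200:360],None,fx=2.5,fy=2.5,interpolation=2)  
cv2.imwrite('pics/v5.png',o)
E
```

```text
10.3667 [0.4466 0.0342 0.2466] [ 1.7987e+02 -1.0000e-02  7.8890e+01] [-3.3 12.5 99.1 -0.  68.3  7.8]
gauge [(0.61, [263.0, 216.0, 70.0, 151.0])]
offcut []
```

View pics/v5.png

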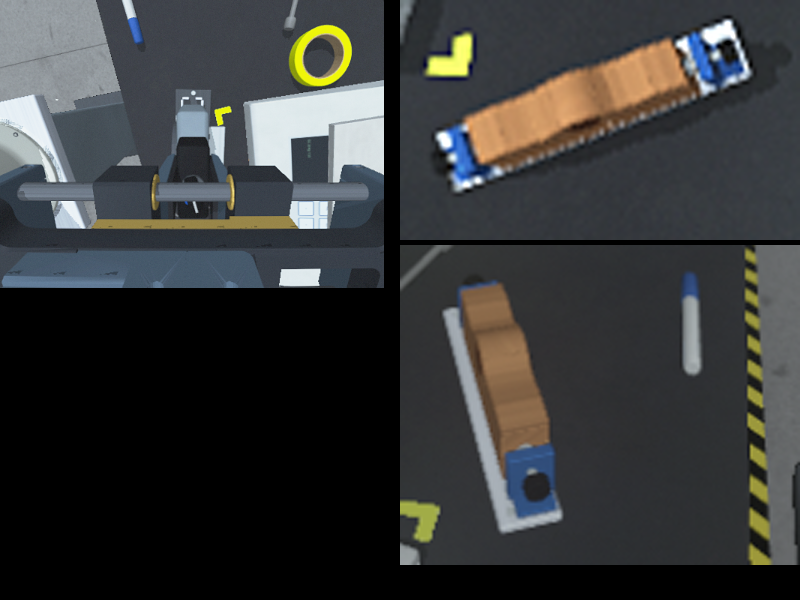

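The gauge is out of the stand and held. In the top crop, the knot crest runs from about (580,75) to (580,125). I'll move towards the offcut for a close wrist view.

Emit:
{"op": "send_rows", "data": {
  "series": [
    {"rx":0,"ry":0,"rz":-6.5,"x":0,"y":0,"z":0,"gripper":2.0},
    {"rx":0,"ry":0,"rz":-6.5,"x":0,"y":0,"z":0,"gripper":2.0},
    {"rx":0,"ry":0,"rz":-6.5,"x":0,"y":0,"z":0,"gripper":2.0},
    {"rx":0,"ry":0,"rz":-6.5,"x":0,"y":0,"z":0,"gripper":2.0}
  ]
}}

```text
time: 10.95
eef_pos: [0.4458, 0.0342, 0.2449]
tcp_rot: [-179.9, -0.0, 105.2]
contact_force: [-0.2, -0.0, -3.7]
gripper_width: 0.0262
```

Emit:
{"op": "send_rows", "data": {
  "series": [
    {"rx":0,"ry":0,"rz":0,"x":1.5,"y":0.5,"z":0,"gripper":2.0},
    {"rx":0,"ry":0,"rz":0,"x":2.5,"y":1.2,"z":0,"gripper":2.0},
    {"rx":0,"ry":0,"rz":0,"x":2.8,"y":1.7,"z":0,"gripper":2.0},
    {"rx":0,"ry":0,"rz":0,"x":2.8,"y":1.7,"z":0,"gripper":2.0},
    {"rx":0,"ry":0,"rz":0,"x":2.8,"y":1.7,"z":0,"gripper":2.0},
    {"rx":0,"ry":0,"rz":0,"x":2.2,"y":1.5,"z":0,"gripper":2.0},
    {"rx":0,"ry":0,"rz":0,"x":1.3,"y":1,"z":0,"gripper":2.0},
    {"rx":0,"ry":0,"rz":0,"x":0,"y":0,"z":0,"gripper":2.0},
    {"rx":0,"ry":0,"rz":0,"x":0,"y":0,"z":0,"gripper":2.0},
    {"rx":0,"ry":0,"rz":0,"x":0,"y":0,"z":0,"gripper":2.0}
  ]
}}

```text
time: 11.78
eef_pos: [0.4946, 0.2112, 0.2449]
tcp_rot: [-179.9, 0.0, 104.9]
contact_force: [0.3, -0.8, -4.2]
gripper_width: 0.0259
```

```bash
python3 look.py w6 gauge offcut
```

```text
11.7833 [0.4946 0.2112 0.2449] [-1.7991e+02  2.0000e-02  1.0489e+02] [16.8 20.1 87.8 -0.  72.2  1.9]
gauge [(0.61, [264.0, 216.0, 68.0, 152.0])]
offcut [(0.78, [340.0, 72.0, 54.0, 143.0])]
```

View pics/w6b.png

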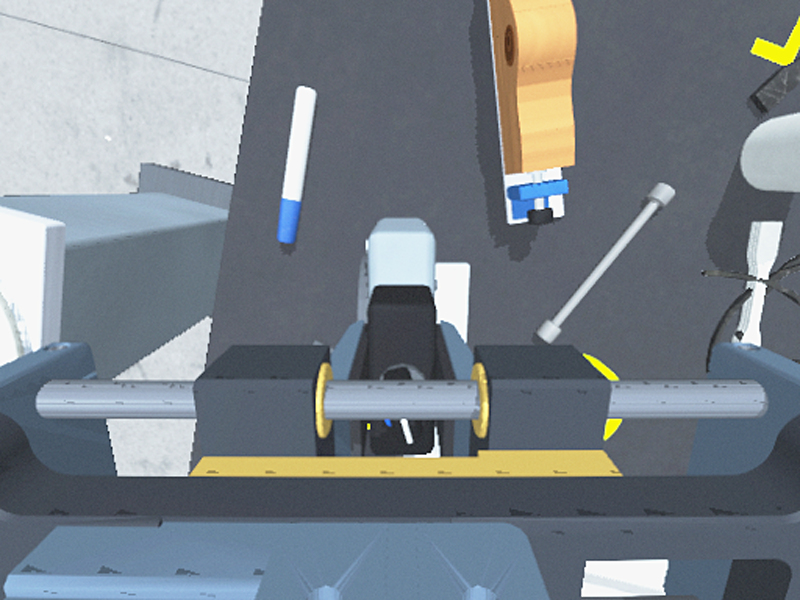

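Emit:
{"op": "send_rows", "data": {
  "series": [
    {"rx":0,"ry":0,"rz":-2,"x":1,"y":0,"z":0,"gripper":2.0},
    {"rx":0,"ry":0,"rz":-2,"x":2,"y":0,"z":0,"gripper":2.0},
    {"rx":0,"ry":0,"rz":0,"x":2.5,"y":0,"z":0,"gripper":2.0},
    {"rx":0,"ry":0,"rz":0,"x":2.5,"y":0,"z":0,"gripper":2.0},
    {"rx":0,"ry":0,"rz":0,"x":2,"y":0,"z":0,"gripper":2.0},
    {"rx":0,"ry":0,"rz":0,"x":1,"y":0,"z":0,"gripper":2.0},
    {"rx":0,"ry":0,"rz":0,"x":0,"y":0,"z":0,"gripper":2.0},
    {"rx":0,"ry":0,"rz":0,"x":0,"y":0,"z":0,"gripper":2.0},
    {"rx":0,"ry":0,"rz":0,"x":0,"y":0,"z":0,"gripper":2.0}
  ]
}}

```text
time: 12.68
eef_pos: [0.461, 0.3156, 0.2456]
tcp_rot: [-180.0, 0.0, 108.9]
contact_force: [-0.9, -1.2, -3.2]
gripper_width: 0.0255
```

```bash
python3 look.py w7 gauge offcut
```

```text
12.6833 [0.461  0.3156 0.2456] [-1.8000e+02  2.0000e-02  1.0889e+02] [28.3 21.8 85.  -0.  73.3  9.4]
gauge [(0.64, [263.0, 216.0, 68.0, 150.0])]
offcut [(0.65, [340.0, 119.0, 47.0, 209.0])]
```

View pics/w7b.png

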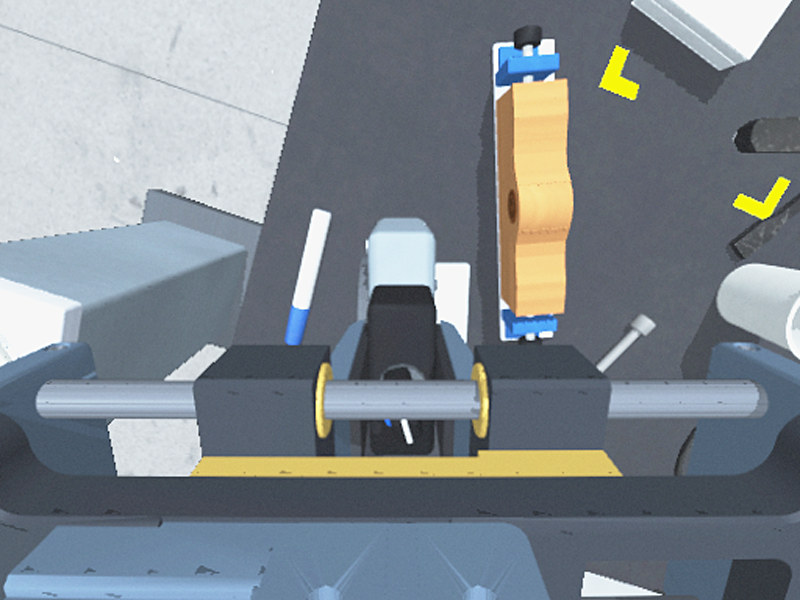

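```bash
python3 - <<'E'
import cv2
im=cv2.imread('pics/w7.png')[45:220,310:375]
cv2.imwrite('pics/c7.png',cv2.resize(im,None,fx=3.4*1.8,fy=3.4,interpolation=cv2.INTER_CUBIC))
E
```

```text
(no output)
```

View pics/c7.png

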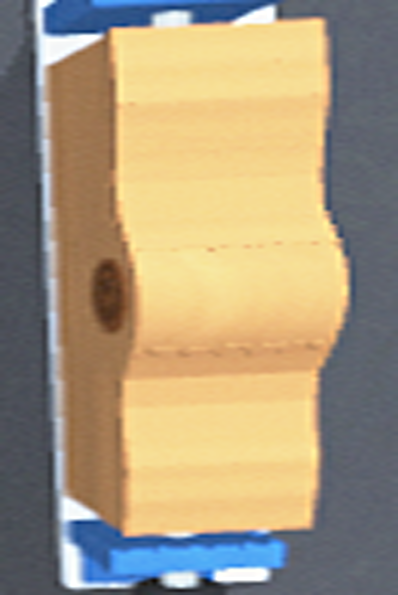

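```bash
python3 - <<'E'
from px import *
C=load('w7');f=lambda u,v:(310+u/6.12,45+v/3.4)
q=lambda p,z:atz(C,f(*p),z)
F,N,BF,BN=[q(p,.069) for p in((109,28),(128,532),(326,18),(313,527))]
for a,b in((F,N),(BF,BN)):d=a-b;print('yaw',np.degrees(np.arctan2(d[1],d[0]))-90,np.linalg.norm(d))
print('width',np.linalg.norm(BF-F),np.linalg.norm(BN-N))
for a,b in((BF,F),(BN,N)):d=a-b;print('cross',np.degrees(np.arctan2(d[1],d[0])))
c=(F+N+BF+BN)/4;print('centre',c.round(4))
fm=(F+N)/2;print('front mid',fm.round(4))
k=[q(p,.077) for p in((130,250),(140,352),(330,243),(322,348))];kf=(k[0]+k[1])/2;print('knot front mid',kf.round(4),'kc',sum(k)[:2]/4,np.linalg.norm(k[0]-k[1]))
print('crown bulge',q((133,290),.083).round(4))
# bottom of front face (plate level ~?): far (50,70) near(70,495)
T=cam('top')
g=lambda u,v:(95+(u-400)/4,160+v/4)
for n,p in(('FarBack',(672,40)),('farfront',(696,92)),('nearback',(466,115)),('nearfront',(490,165))):print('top',n,atz(T,g(*p),.069).round(4))
print('side/top proj centre',proj(T,c))
st=r.read_state();print(st['eef_pos'].round(4),st['tcp_rot'].round(2))
E
```

```text
yaw 24.08770685866618 0.17848216664843053
yaw 23.76674582789842 0.17968904394691088
width 0.040687014614602564 0.03970828458376534
cross 23.643921755734493
cross 21.89509645734348
centre [0.5461 0.407  0.069 ]
front mid [0.5276 0.3992 0.069 ]
knot front mid [0.529  0.3982 0.077 ] kc [0.54637178 0.40524117] 0.035603671127880356
crown bulge [0.5254 0.4015 0.083 ]
top FarBack [0.5964 0.3299 0.069 ]
top farfront [0.5532 0.3074 0.069 ]
top nearback [0.5286 0.4952 0.069 ]
top nearfront [0.4878 0.4724 0.069 ]
side/top proj centre [[138.72899635 184.26629348]]
[0.4612 0.3155 0.2457] [1.8000e+02 1.0000e-02 1.0883e+02]
```

```bash
python3 - <<'E'
from px import *
A=load('w6');B=load('w7');T=cam('top');S=cam('side');h=lambda u,v:(u*.64,v*.64)
f=lambda u,v:(310+u/6.12,45+v/3.4)
for n,a,b in(('nearFront',(521,171),(128,532)),('nearBack',(577,164),(313,527)),('hole',(510,43),(109,296))):print(n,tri([(A,h(*a)),(B,f(*b))]).round(4))
# model offcut overlays
def corners(c,yaw):
    R=np.array([[np.cos(yaw),-np.sin(yaw)],[np.sin(yaw),np.cos(yaw)]]);return np.array([[*(R@[x,y]+c),z] for z in(.02,.069) for x,y in((-.02,-.09),(.02,-.09),(.02,.09),(-.02,.09))]+[[*(R@[x,0]+c),.083] for x in(-.02,.02)])
o=[]
for c,yw,col in(((.5461,.407),24,(0,255,0)),((.5415,.401),22,(255,255,0))):
    X=corners(np.array(c),np.radians(yw))
    for nm,Cm,off,s in(('t5',T,(95,155),4),('s5',S,(200,250),3)):
        im=cv2.imread(f'pics/{nm}.png'); 
        w,hh=(100,68) if nm=='t5' else (120,128)
        cr=cv2.resize(im[off[1]:off[1]+hh,off[0]:off[0]+w],None,fx=s,fy=s,interpolation=2)
        p=((proj(Cm,X)-off+.5)*s).astype(int)
        cv2.polylines(cr,[p[4:8].reshape(-1,1,2)],True,col,1);cv2.line(cr,tuple(map(int,p[8])),tuple(map(int,p[9])),col,1)
        o.append(cr)
W=np.zeros((272+384,800,3),np.uint8);W[:272,:400]=o[0];W[:272,400:]=o[2];W[272:,:360]=o[1];W[272:,400:760]=o[3]
cv2.imwrite('pics/ov.png',W[:600])
E
```

```text
nearFront [0.5635 0.3172 0.0677]
nearBack [0.6015 0.3326 0.0687]
hole [0.5259 0.3988 0.0674]
```

View pics/ov.png

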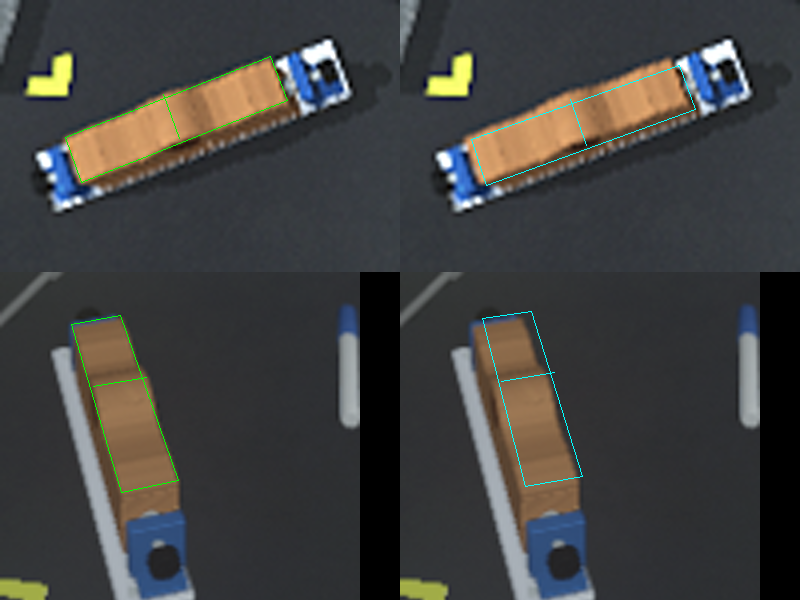

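The green (wrist) model fits both fixed cameras, while the cyan one (my rough top-image readings) does not. So the crown is at about (0.528, 0.3985), yaw ~23.5°. I'll turn, shift, tilt 15° above the knot, then measure.

Emit:
{"op": "send_rows", "data": {
  "series": [
    {"rx":0,"ry":0,"rz":-2.3,"x":0,"y":0,"z":0,"gripper":2.0},
    {"rx":0,"ry":0,"rz":-2.4,"x":0,"y":0,"z":0,"gripper":2.0},
    {"rx":0,"ry":0,"rz":0,"x":0.3,"y":0.9,"z":0,"gripper":2.0},
    {"rx":0,"ry":0,"rz":0,"x":0.6,"y":1.6,"z":0,"gripper":2.0},
    {"rx":0,"ry":0,"rz":0,"x":0.7,"y":2,"z":0,"gripper":2.0},
    {"rx":0,"ry":0,"rz":0,"x":0.6,"y":1.8,"z":0,"gripper":2.0},
    {"rx":0,"ry":5,"rz":0,"x":0.4,"y":1.07,"z":0,"gripper":2.0},
    {"rx":0,"ry":5,"rz":0,"x":0,"y":0,"z":0,"gripper":2.0},
    {"rx":0,"ry":5,"rz":0,"x":0,"y":0,"z":0,"gripper":2.0},
    {"rx":0,"ry":0,"rz":0,"x":0,"y":0,"z":0,"gripper":2.0}
  ]
}}

```text
time: 13.67
eef_pos: [0.5196, 0.3679, 0.2449]
tcp_rot: [-179.9, -15.3, 113.3]
contact_force: [0.9, -2.3, -4.0]
gripper_width: 0.0259
```

Emit:
{"op": "send_rows", "data": {
  "series": [
    {"rx":0,"ry":0,"rz":0,"x":-0.26,"y":0,"z":0.97,"gripper":2.0},
    {"rx":0,"ry":0,"rz":0,"x":-0.39,"y":0,"z":1.45,"gripper":2.0},
    {"rx":0,"ry":0,"rz":0,"x":-0.39,"y":0,"z":1.45,"gripper":2.0},
    {"rx":0,"ry":0,"rz":0,"x":-0.39,"y":0,"z":1.45,"gripper":2.0},
    {"rx":0,"ry":0,"rz":0,"x":-0.26,"y":0,"z":0.97,"gripper":2.0},
    {"rx":0,"ry":0,"rz":0,"x":0,"y":0,"z":0,"gripper":2.0},
    {"rx":0,"ry":0,"rz":0,"x":0,"y":0,"z":0,"gripper":2.0},
    {"rx":0,"ry":0,"rz":0,"x":0,"y":0,"z":0,"gripper":2.0},
    {"rx":0,"ry":0,"rz":0,"x":0,"y":0,"z":0,"gripper":2.0}
  ]
}}

```text
time: 14.42
eef_pos: [0.5184, 0.3699, 0.1814]
tcp_rot: [179.9, -15.0, 113.6]
contact_force: [0.9, 0.5, -3.5]
gripper_width: 0.0258
```

```bash
cat > corr.py <<'E'
from h import *
for _ in range(1):
    st=r.read_state();R=Ro.from_euler('xyz',st['tcp_rot'],degrees=True).as_matrix()
gx=R[:,1];gy=R[:,0];gz=-R[:,2]
print(st['time'],st['eef_pos'].round(4),'F',st['contact_force'].round(2),'M',st['wrist_torque'].round(2))
print('gauge yaw',np.degrees(np.arctan2(gx[1],gx[0])).round(2),'tilt',np.degrees(np.arcsin(gy[2])).round(2),'pitch',np.degrees(np.arcsin(gx[2])).round(2))
y=np.radians(23.5);c=np.array([.5278,.3985,.083]);ax=np.array([[np.cos(y),np.sin(y),0],[-np.sin(y),np.cos(y),0],[0,0,1]])
fence=st['eef_pos']+.026*gx-.0005*gy-.075*gz
p=ax@(fence-c);print('fence in crown mm',(p*1000).round(1))
d=np.array([.0055,-.004,p[2]])-p; print('correction tool cm',(R.T@(ax.T@d)*100).round(2))
E
python3 corr.py
```

```text
14.4167 [0.5184 0.3699 0.1814] F [ 0.95  0.48 -3.49] M [-0.34 -0.29 -0.05]
gauge yaw 23.6 tilt 14.98 pitch 0.09
fence in crown mm [ 6.1 -3.5 25.9]
correction tool cm [-0.04 -0.06 -0.01]
```

Emit:
{"op": "send_rows", "data": {
  "series": [
    {"rx":0,"ry":0,"rz":0,"x":-0.13,"y":-0.03,"z":0.48,"gripper":2.0},
    {"rx":0,"ry":0,"rz":0,"x":-0.13,"y":-0.03,"z":0.48,"gripper":2.0},
    {"rx":0,"ry":0,"rz":0,"x":-0.13,"y":0,"z":0.48,"gripper":2.0},
    {"rx":0,"ry":0,"rz":0,"x":-0.13,"y":0,"z":0.48,"gripper":2.0},
    {"rx":0,"ry":0,"rz":0,"x":0,"y":0,"z":0,"gripper":2.0},
    {"rx":0,"ry":0,"rz":0,"x":0,"y":0,"z":0,"gripper":2.0},
    {"rx":0,"ry":0,"rz":0,"x":0,"y":0,"z":0,"gripper":2.0}
  ]
}}

```text
time: 15.0
eef_pos: [0.5176, 0.3693, 0.1606]
tcp_rot: [180.0, -15.0, 113.6]
contact_force: [-0.2, 0.9, -3.2]
gripper_width: 0.0258
```

```bash
python3 corr.py; python3 - <<'E'
from h import *
a=r.get_image('side');b=r.get_image('top');w=r.get_image('wrist')
cv2.imwrite('pics/s8.png',a);cv2.imwrite('pics/t8.png',b);cv2.imwrite('pics/w8.png',w)
o=np.zeros((600,800,3),np.uint8)
o[:400,:400]=cv2.resize(a[235:335,200:300],None,fx=4,fy=4,interpolation=2)
o[:288,410:794]=cv2.resize(w[:,:],(384,288))
o[300:600,410:800]=cv2.resize(b[140:215,95:192],(390,300),interpolation=2)
cv2.imwrite('pics/v8.png',o)
E
```

```text
15.0 [0.5176 0.3693 0.1606] F [-0.21  0.92 -3.17] M [-0.33 -0.25 -0.03]
gauge yaw 23.59 tilt 15.0 pitch 0.0
fence in crown mm [ 4.9 -3.7  5.1]
correction tool cm [-0.03  0.06 -0.01]
```

View pics/v8.png

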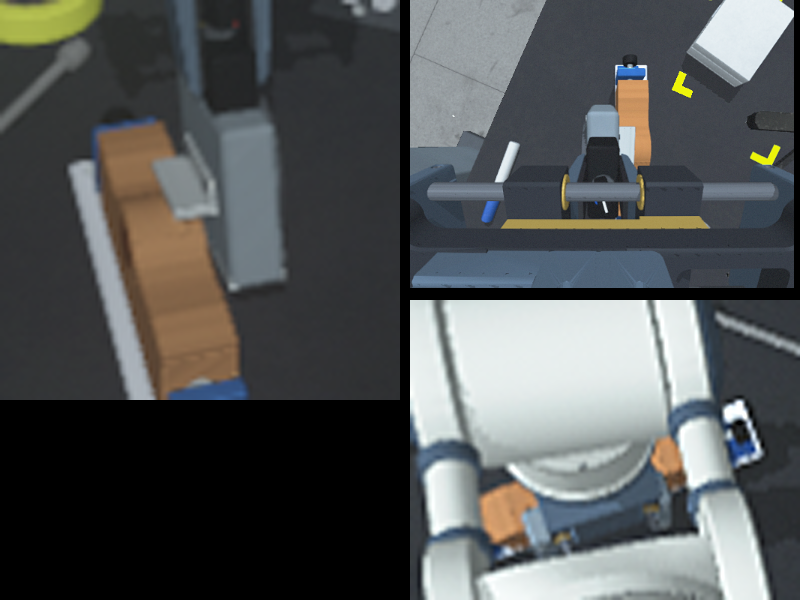

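The side view shows the fence shelf (px ~185,190) just above the knot, with the case standing along the front face. Now I'll lower it gently.

Emit:
{"op": "send_rows", "data": {
  "series": [
    {"rx":0,"ry":0,"rz":0,"x":-0.03,"y":0,"z":0.1,"gripper":2.0},
    {"rx":0,"ry":0,"rz":0,"x":-0.03,"y":0,"z":0.1,"gripper":2.0},
    {"rx":0,"ry":0,"rz":0,"x":-0.02,"y":0,"z":0.1,"gripper":2.0},
    {"rx":0,"ry":0,"rz":0,"x":0,"y":0,"z":0,"gripper":2.0},
    {"rx":0,"ry":0,"rz":0,"x":0,"y":0,"z":0,"gripper":2.0},
    {"rx":0,"ry":0,"rz":0,"x":0,"y":0,"z":0,"gripper":2.0}
  ]
}}

```text
time: 15.65
eef_pos: [0.5175, 0.3693, 0.1575]
tcp_rot: [-180.0, -15.0, 113.6]
contact_force: [-0.7, 0.2, -2.7]
gripper_width: 0.0262
```

Emit:
{"op": "send_rows", "data": {
  "series": [
    {"rx":0,"ry":0,"rz":0,"x":-0.03,"y":0,"z":0.1,"gripper":2.0},
    {"rx":0,"ry":0,"rz":0,"x":0,"y":0,"z":0,"gripper":2.0},
    {"rx":0,"ry":0,"rz":0,"x":0,"y":0,"z":0,"gripper":2.0},
    {"rx":0,"ry":0,"rz":0,"x":0,"y":0,"z":0,"gripper":2.0}
  ]
}}

```text
time: 15.98
eef_pos: [0.5175, 0.3693, 0.1564]
tcp_rot: [-180.0, -15.0, 113.6]
contact_force: [0.1, 0.1, -3.6]
gripper_width: 0.0256
```

Emit:
{"op": "send_rows", "data": {
  "series": [
    {"rx":0,"ry":0,"rz":0,"x":-0.03,"y":0,"z":0.1,"gripper":2.0},
    {"rx":0,"ry":0,"rz":0,"x":0,"y":0,"z":0,"gripper":2.0},
    {"rx":0,"ry":0,"rz":0,"x":0,"y":0,"z":0,"gripper":2.0},
    {"rx":0,"ry":0,"rz":0,"x":0,"y":0,"z":0,"gripper":2.0}
  ]
}}

```text
time: 16.32
eef_pos: [0.5176, 0.3693, 0.1555]
tcp_rot: [180.0, -15.0, 113.6]
contact_force: [-0.5, -0.0, -0.3]
gripper_width: 0.026
```

Emit:
{"op": "send_rows", "data": {
  "series": [
    {"rx":0,"ry":0,"rz":0,"x":-0.01,"y":0,"z":0.04,"gripper":2.0},
    {"rx":0,"ry":0,"rz":0,"x":0,"y":0,"z":0,"gripper":2.0},
    {"rx":0,"ry":0,"rz":0,"x":0,"y":0,"z":0,"gripper":2.0},
    {"rx":0,"ry":0,"rz":0,"x":0,"y":0,"z":0,"gripper":2.0}
  ]
}}

```text
time: 16.65
eef_pos: [0.5176, 0.3693, 0.1555]
tcp_rot: [180.0, -15.0, 113.6]
contact_force: [-1.4, -2.8, 5.5]
gripper_width: 0.0262
```

Emit:
{"op": "send_rows", "data": {
  "series": [
    {"rx":0,"ry":0,"rz":0,"x":0,"y":0,"z":0,"gripper":2.0},
    {"rx":0,"ry":0,"rz":0,"x":0,"y":0,"z":0,"gripper":2.0},
    {"rx":0,"ry":0,"rz":0,"x":0,"y":0,"z":0,"gripper":2.0},
    {"rx":0,"ry":0,"rz":0,"x":0,"y":0,"z":0,"gripper":2.0}
  ]
}}

```text
time: 16.98
eef_pos: [0.5176, 0.3693, 0.1554]
tcp_rot: [180.0, -15.0, 113.6]
contact_force: [-1.3, -1.7, 6.2]
gripper_width: 0.0253
```

```bash
python3 corr.py; python3 - <<'E'
from h import *
# slip check: gauge patch in wrist view before (w8) and now
a=cv2.imread('pics/w8.png');b=r.get_image('wrist');cv2.imwrite('pics/w9.png',b)
for n,(x0,x1,y0,y1) in dict(case_end=(225,292,130,180),grip=(228,288,176,215),shelf=(270,305,160,205)).items():
    t=a[y0:y1,x0:x1];s=b[y0-8:y1+8,x0-8:x1+8];m=cv2.matchTemplate(s,t,cv2.TM_CCOEFF_NORMED);_,v,_,l=cv2.minMaxLoc(m);print(n,v,np.array(l)-8)
for l in('needle_tip','target_tip','needle','target_hand'):
    print(l,[(round(q['score'],2),(np.array(q['extent'])*[512,384,512,384]).round(0).tolist()) for q in r.search_frame('wrist',l)])
F=[]
for _ in range(6): r.get_image('wrist'); F.append(r.read_state()['contact_force'])
print('meanF',np.mean(F,0).round(2))
E
```

```text
16.9833 [0.5176 0.3693 0.1554] F [-1.3  -1.74  6.16] M [-0.26  0.09  0.1 ]
gauge yaw 23.59 tilt 15.01 pitch 0.03
fence in crown mm [ 5.  -3.8 -0.1]
correction tool cm [-0.02  0.05 -0.01]
case_end 0.9954897165298462 [0 0]
grip 0.9968987703323364 [0 0]
shelf 0.9986037611961365 [0 0]
needle_tip []
target_tip []
needle []
target_hand []
meanF [-1.4  -2.04  5.81]
```

```bash
python3 -c "
from plant import r
print(r.job_done(), r.read_state()['time'])"
```

```text
the job is handed in; nothing more can be done
the job is handed in; nothing more can be done
```

The job is handed in: the gauge is held at 15° with its fence resting on the top of the knot. I never saw the needle against the red hand, because the dial was out of the wrist camera's view and the search found neither.

- **Selector:** I turned it from about the blue dot to yellow with the gauge still in its stand. A close picture afterwards showed the bar over the yellow dot and the gauge still seated.
- **Angle:** the measured tilt is 15.0°, right side down. The needle match rests on this. The gauge sat upright when I gripped it, and wrist pictures before and after contact showed no shift in the fingers. The yaw is within 0.1° of the measured face.
- **Position:** the fence middle works out about 5 mm behind the front face, 4 mm to the right of the crown and level with it. That leaves a gap of about 6 mm between the case and the face.
- **Force:** the fence bears on the knot with about 9 N.
- **Bystanders:** I moved nothing near the marker, tape roll, calliper or hex key, but I did not measure their places again at the end.
- **Problems on the way:** the first three move calls were refused for missing fields, and nothing moved. My first readings of the offcut from the top picture were about 10 mm off the wrist measurement. I used the wrist measurement because it fitted both fixed cameras.

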